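# Load and raise the inclined plane

## Robot

A 7-joint arm with a two-finger parallel gripper is mounted at the origin on the work surface. World frame = base frame: x ahead of the robot, y to its left, z up, the work surface at z = 0. Lengths are in m, angles in rad, forces in N, time in s.
With the tool pointing down it reaches from about 0.425 to 0.95 m from the base axis. Payload 4.7 kg.
Tool frame: the origin (TCP) lies at the very end of the fingers, on their centre line; the grasp point (between the pads) lies env.grasp_offset behind it (env.grasp_offset is the distance from the TCP to the grasp point, in m); z points along the fingers, x is the direction in which the jaws open and shut, and the axes are right-handed (so a half turn about z gives the same grasp; the last joint's range is limited). The gripper opens to 85 mm and grips with 20 to 120 N. Pads are 22 mm wide; open, the fingers measure 114 mm over their backs; the gripper's body (76 mm by 85 mm) begins 54 mm behind the grasp point. The pads swing forward as they close: fully open they stand 13 mm farther back than shut.
Start: joints at [-1.313, 0.469, -0.049, 1.532, 0.024, 1.141, -0.082], TCP at [0.191, 0.647, 0.231] pointing down, gripper open.
Joint ranges: [-2.59, 2.59], [-0.33, 1.99], [-1.39, 1.29], [0.1, 2.45], [-1.04, 4.18], [0.21, 1.99], [-2.66, 2.66]. Speed limits (rad/s): [2.57, 2.57, 3.14, 3.14, 3.14, 3.14, 3.14].

## Interface

Orientations are given as a unit quaternion [w, x, y, z].
In Python, from station import monitor, grab_frame, camera_info, workorder, env gives the robot as it stands.
- The arm moves only by the shell command python3 -m handwheel 'ROWS' [FORCE]. ROWS is a JSON object of lists of equal length, an entry for each row: "translation": the shift along the world's x, y, z in cm, a list of three; "rotation": the turn, a rotation vector about the world's x, y, z in rad, a list of three; "fingers": the opening in per cent of the stroke, from 0 (shut) to 100 (fully open). A call has exactly 10 rows; each row is the pose to reach, as a shift and turn from the pose measured when the call began; what a row does not reach only later rows make up. A row lasts 1/8 s, in which the tool goes at most 62.5 mm and 10.7 degrees, less where a joint would pass 70% of its speed; a pose out of reach is approached as far as the arm can. A call with a gripper value outside its range is refused whole. The fingers move at their own pace and stop on an object; FORCE is the grip in N (left out, the last holds). Time passes only in rows, so rows that repeat a pose let the fingers close, or fill a call up. It gives the time, the measured TCP pose, the force and the opening at its end, in the units of the state.
- monitor.read_state(): the state, without advancing time (a new reading comes with each control period).
- grab_frame(name): name is "side" or "top"; returns the picture (480x640x3 uint8, red, green, blue); there is no depth.
- camera_info(name): a dict with "K" (3x3 intrinsics, pixels), "world_to_cam" (4x4, takes a point from world to camera coordinates). Camera axes: x right, y down, z forward; pixel columns grow to the right and rows downward; lengths in m; the calibration is good to about 2 mm. A picture is of the moment at which its call begins. camera_info takes no time and is no camera call.
- workorder.job_done(): hands the job in, once; it reports no verdict.
The state is a dict: "time_s": time; "q": joint angles; "qvel": joint speeds; "effort": joint torques, N m; "ee_pos": TCP position; "ee_rot": TCP orientation; "wrist_force": force on the tool from outside, world axes, zero at the start; "moment": the same for the moment, N m; "finger_gap": finger opening in m.
Only numpy, scipy, OpenCV 4.12 (cv2) and the standard library are available. Lean on these libraries where they do the work, as an engineer would, in place of code of your own. Each camera call takes 0.05 s, during which the arm holds its last target.

## Task

Get the friction experiment ready on the inclined plane: slide the sled along the deck, without lifting it off, through the spring gate until the gate has swung shut behind it. Then turn the worm crank clockwise, as many turns as it takes, until the pointer at the deck's free end is level with the black line on the index clip. Let go of everything and leave the other things on the bench where they are.

Things in the scene. Friction and masses are not known exactly. Their poses are not given: they have to be found in the camera images.
- stand: Inclined plane, fixed: grey base 470 x 90 x 12 mm; worm gearbox (top 110 mm high) at its left end, upright rule (30 x 6 mm, 176 mm high) at its right end. Origin on the bench below the deck's pivot, whose axis is 60 mm up; x runs uphill along the deck, roughly to the robot's right; z up. Along x: crank axis -65 mm, pivot 0, gate 135, face of the end stop 289, rule and clip 345 (these at y -15 mm).
- gate_mid (a point): Point on the deck's top face, mid-width, in the plane of the shut gate, 135 mm from the pivot; 66 mm above the bench when level. Axes turn with the deck: x uphill along it, z square to it. The deck is a white board 285 x 70 mm with two aluminium rails (10 mm high, 52 mm apart inside) and an end stop 30 mm high, its face 154 mm beyond this point.
- gate (a joint): Spring gate: steel flap 58 x 18 mm across the deck, 12 to 30 mm above it, hinged on an upright post (30 mm high, at the deck's +y side), swings uphill only. 0 = shut, 1.6 rad = open. A light spring (under 1 N of push) shuts it. It rubs along the sled and snaps shut once the sled's middle is some 90 mm beyond gate_mid; at 124 mm the sled meets the end stop.
- sled: Dark wooden sled 60 x 42 x 30 mm (length along the deck) with an upright round steel mast in its middle, 14 mm diameter, top 85 mm above the sled's underside; loose, 0.28 to 0.46 kg. Starts on the deck between pivot and gate. Origin at the centre of its underside, z up the mast, x uphill. Its waxed sole slides easily (friction about 0.15). Pinch the mast above the gate, 60 to 75 mm above the origin, low rather than high, or the sled tips.
- crank (a joint): Worm crank on the gearbox, vertical axis, rad; grows clockwise seen from above, which raises the deck. 108 crank turns make one turn of the deck: one crank turn = 3.33 degrees, about 20 mm at the pointer. Takes 0.03 Nm (about 1 N at the handle); self-locking, stays where it is left. Some 3 to 5 turns are needed.
- crank_axis (a point): Point on the crank's vertical axis at 145 mm above the bench (open air over the hub, whose top is 128 mm above the bench).
- handle (a point): Middle of the crank's black upright handle: 16 mm diameter, 41 mm tall (128 to 169 mm above the bench; this point at 152 mm), 34 mm from the crank axis. It spins freely on its pin, so it can be held and led round in circles without turning the gripper. The flat steel crank arm lies under it (top 128 mm).
- deck (a joint): Tilt of the deck, rad: 0 level, grows as its far end rises; moved only by the crank (crank / 108). Starts at 0 to 0.03.
- pointer (a point): Tip of the thin steel pointer at the deck's free end, 345 mm from the pivot and on the line through it; it rises past the upright rule as the deck tilts: height above bench = 60 mm + 345 mm x sin(tilt).
- clip: Aluminium index clip fixed on the upright rule, 44 x 16 x 16 mm, with a black line across the face on the far side from the robot, where the pointer passes. Origin at mid-height of that line; z up. Height differs from time to time (128 to 152 mm above the bench).
- beaker: Glass beaker, 70 mm wide, 90 mm high, on the bench on the robot's side of the stand; leave alone. Origin at its underside.
- flask: Conical glass flask, 76 mm wide, 112 mm high, beyond the stand; leave alone. Origin at its underside.
- spare_block: Dark wooden block like the sled but without a mast, 60 x 42 x 30 mm, on the bench beyond the stand; leave alone. Origin at its underside.
- weight: Brass weight with a small knob on top, 50 mm wide, 43 mm high, on the bench on the robot's side of the stand; leave alone. Origin at its underside.
- wash_bottle: White plastic bottle, 60 mm wide, 150 mm high, at the right on the bench; leave alone. Origin at its underside.
- puck: Flat black disc, 60 mm wide, 18 mm high, on the bench beyond the stand; leave alone. Origin at its underside.
Things that resemble listed ones, but are neither listed nor needed, are in the scene too. What is shaped like the sled but pink or purple is not meant.

How it is judged:
On the way, in this order (a step that is already met when the one before it is completed fails the run):
1. the sled pushes the gate open as it goes along the deck (value of joint gate above 0.6 rad and x of sled in the frame of gate_mid between -0.04 and 0.09 m and z of sled in the frame of gate_mid between -0.006 and 0.015 m), for 0.05 s.
2. the sled stands past the gate and the gate has shut behind it (x of sled in the frame of gate_mid between 0.025 and 0.15 m and y of sled in the frame of gate_mid between -0.02 and 0.02 m and z of sled in the frame of gate_mid between -0.006 and 0.01 m and value of joint gate below 0.1 rad and angle between the z axis of sled and the z axis of gate_mid, either way round below 0.12 rad), for 0.2 s.
3. the crank has brought the pointer level with the clip's line (z of pointer in the frame of clip between -0.004 and 0.004 m), for 0.2 s.
At the end, for the whole second after the job is handed in: The sled stands on the deck beyond the gate (its middle 25 to 150 mm past it, flat on the deck within 0.12 rad), the gate is shut (under 0.1 rad), the pointer's tip is within 4 mm of the height of the clip's line, sled and crank are at rest (all of step 2 and all of step 3 and linear speed of sled below 0.02 m/s and velocity of joint crank between -0.1 and 0.1 rad/s); the robot touches nothing.
It fails at once if the sled is lifted off the deck by more than 15 mm (z of sled in the frame of gate_mid above 0.015 m).
It fails at once if another thing on the bench is moved by more than 25 mm (distance of any of beaker, flask, spare_block, weight, wash_bottle, puck from where it was at the start of the episode above 0.025 m).
It also fails if it takes over 69 s, if anything falls off the work surface, if the arm or the gripper's body presses on something with over 40 N, if the wrist force passes 120 N, or if a joint passes its speed limit or range.

## Working session

There is one attempt and no reset: what is moved stays moved. The work goes in short steps, Python scripts to look and compute and a shell command to move; the robot and the scene stay as the last step left them, time stands still between calls to the robot, and variables do not carry over. Pictures are saved under pics/ and viewed, and the job is handed in when it is done.

```bash
ls; mkdir -p pics
python3 - <<'E'
from station import monitor, grab_frame, camera_info, workorder, env
import cv2,numpy as np
for n in("side","top"):
    f=grab_frame(n);cv2.imwrite(f"pics/{n}0.png",f[:,:,::-1])
    c=camera_info(n);print(n,np.round(c["K"],1).tolist(),np.round(c["world_to_cam"],4).tolist())
s=monitor.read_state();print(s);print(env.grasp_offset)
E
```

```text
pics
side [[529.4, 0.0, 317.1], [0.0, 529.4, 247.2], [0.0, 0.0, 1.0]] [[0.7154, -0.6987, 0.0061, -0.502], [-0.4753, -0.4929, -0.7288, 0.2837], [0.5122, 0.5185, -0.6847, 0.8354], [0.0, 0.0, 0.0, 1.0]]
top [[581.1, 0.0, 307.3], [0.0, 581.1, 242.0], [0.0, 0.0, 1.0]] [[-0.0177, -0.9998, 0.0018, -0.1471], [-0.9909, 0.0173, -0.1338, 0.5853], [0.1337, -0.0041, -0.991, 1.1995], [0.0, 0.0, 0.0, 1.0]]
{'time_s': 0.1, 'q': array([-1.31290389,  0.46938615, -0.04854766,  1.53357502,  0.02411281,
        1.14102375, -0.08229136]), 'qvel': array([-8.16279480e-05, -1.59536131e-03,  6.10643405e-04, -1.72322671e-03,
        1.03044558e-03, -7.82994908e-04, -3.96697022e-04]), 'effort': array([ 6.04219422e-04, -5.11516106e+01, -4.69810562e-02, -2.38389033e+01,
        1.07755285e-02,  4.36729679e-03, -5.23595034e-08]), 'ee_pos': array([0.1908099 , 0.64691526, 0.2303489 ]), 'ee_rot': array([ 5.78927366e-04,  8.00898028e-01,  5.98800078e-01, -6.93377535e-04]), 'wrist_force': array([ 0.25169418, -0.1561047 ,  0.13728341]), 'moment': array([-0.04412392,  0.03186431,  0.01110161]), 'finger_gap': 0.08545518259360066}
0.0187
```

View pics/side0.png

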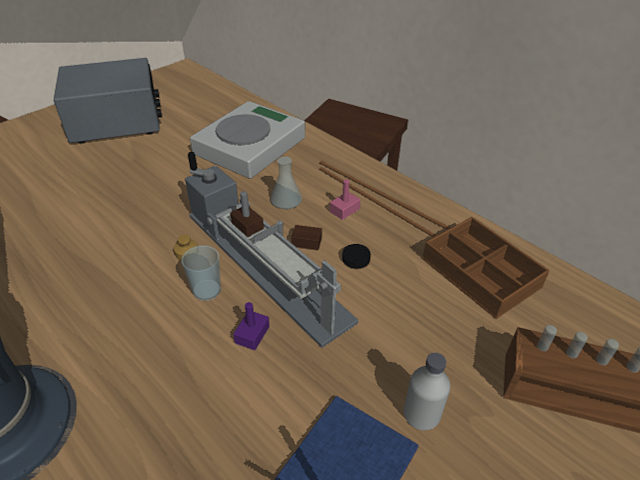

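View pics/top0.png

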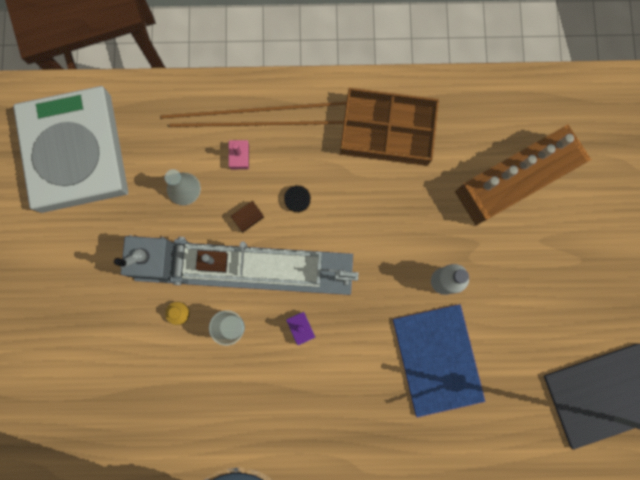

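The brown mast sled is at side (246,215) / top (211,260). These could be mistaken for it: the spare block at top (246,216), which has no mast, the pink decoy at (238,153) and the purple decoy at (301,328). The handle is at side (192,160) / top (120,261). I'll check the choice in close crops.

Run:
```python
import cv2,numpy as np
a=cv2.imread("pics/side0.png")[140:350,170:370];cv2.imwrite("pics/c1.png",cv2.resize(a,None,fx=2.85,fy=2.85,interpolation=cv2.INTER_CUBIC))
b=cv2.imread("pics/top0.png")[225:305,105:365];cv2.imwrite("pics/c2.png",cv2.resize(b,None,fx=3,fy=3,interpolation=cv2.INTER_CUBIC))
```

```text
(no output)
```

View pics/c1.png

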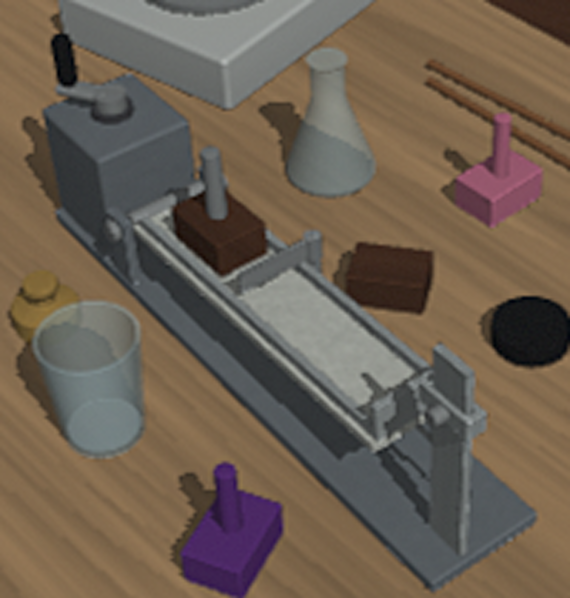

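View pics/c2.png

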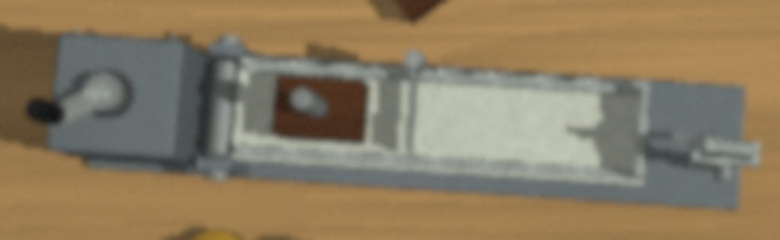

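```bash
cat > h.py <<'E'
import numpy as np
from station import camera_info
C={n:camera_info(n) for n in("side","top")}
def proj(n,p):
    c=C[n];M=np.array(c["world_to_cam"]);q=M[:3,:3]@np.asarray(p)+M[:3,3];u=np.array(c["K"])@q;return u[:2]/u[2]
def bp(n,uv,z):
    c=C[n];M=np.array(c["world_to_cam"]);R=M[:3,:3];o=-R.T@M[:3,3]
    d=R.T@np.linalg.solve(np.array(c["K"]),[uv[0],uv[1],1.]);return o+d*(z-o[2])/d[2]
def tri(uv1,uv2):
    from scipy.optimize import least_squares
    r=least_squares(lambda p:np.r_[proj("side",p)-uv1,proj("top",p)-uv2],[.5,0,.1]);return r.x,np.abs(r.fun).max()
s1=lambda u,v:np.array([170+(u+.5)/2.85-.5,140+(v+.5)/2.85-.5])
t3=lambda u,v:np.array([105+(u+.5)/3-.5,225+(v+.5)/3-.5])
E
python3 - <<'E'
from h import *
np.set_printoptions(precision=4,suppress=True)
P={"hub128":((113,92),(105,87)),"handletop169":((62,38),(40,108)),"posttop96":((313,235),(413,59)),"masttop151":((208,152),(302,97)),"baseFR12":((535,518),(745,87)),"baseNR12":((433,578),(738,208))}
for k,(a,b) in P.items():
    z=int(k[-3:]) if k[-3:].isdigit() else int(k[-2:])
    print(k,*tri(s1(*a),t3(*b)),bp("side",s1(*a),z/1e3)[:2],bp("top",t3(*b),z/1e3)[:2])
print("base NL",bp("top",t3(88,165),.012))
E
```

```text
hub128 [0.5526 0.1737 0.1299] 0.256361537668937 [0.5535 0.1764] [0.5532 0.174 ]
handletop169 [0.535  0.2025 0.1714] 0.2736880669273205 [0.5363 0.2061] [0.5356 0.203 ]
posttop96 [ 0.5719 -0.0257  0.1017] 0.08954960474534346 [ 0.5762 -0.0207] [ 0.5725 -0.025 ]
masttop151 [0.5403 0.0408 0.1539] 0.7119886725230913 [0.5414 0.0448] [0.5417 0.0405]
baseFR12 [ 0.5582 -0.2556  0.0093] 0.5627114014932886 [ 0.5556 -0.2563] [ 0.559  -0.2563]
baseNR12 [ 0.471 -0.248  0.019] 0.1667832782644041 [ 0.4745 -0.2442] [ 0.4717 -0.2488]
base NL [0.5107 0.2182 0.012 ]
```

Run:
```python
import cv2,numpy as np
a=cv2.imread("pics/side0.png")[245:345,285:365];a=cv2.resize(a,None,fx=6,fy=6,interpolation=cv2.INTER_CUBIC)
b=cv2.imread("pics/top0.png")[240:300,305:365];b=cv2.resize(b,None,fx=5,fy=5,interpolation=cv2.INTER_CUBIC)
o=np.zeros((600,790,3),np.uint8);o[:,:480]=a;o[:300,485:785]=b;cv2.imwrite("pics/c3.png",o)
```

```text
(no output)
```

View pics/c3.png

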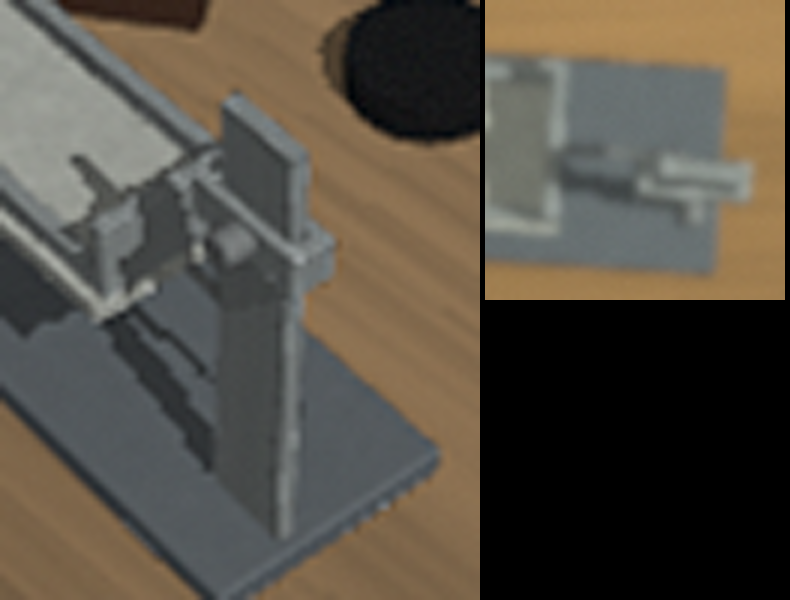

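```bash
cat >> h.py <<'E'
O=np.array([.5471,.1089]);YAW=np.arctan2(-.9964,-.085)
def w(p,o=O,yaw=YAW):
    c,s=np.cos(yaw),np.sin(yaw);return np.array([o[0]+c*p[0]-s*p[1],o[1]+s*p[0]+c*p[1],p[2]])
E
python3 - <<'E'
from h import *
from scipy.optimize import least_squares
np.set_printoptions(precision=4,suppress=True)
S=lambda u,v:np.array([285+(u+.5)/6-.5,245+(v+.5)/6-.5])
T=lambda u,v:np.array([305+(u-485+.5)/5-.5,240+(v+.5)/5-.5])
obs=[("side",(.330,-.018,.176),S(222,102)),("side",(.360,-.018,.176),S(292,165)),("side",(.330,-.012,.176),S(238,90)),("side",(.360,-.012,.176),S(308,152)),
("side",(.360,-.018,.012),S(282,540)),("side",(.363,.045,.012),S(440,455)),("side",(.363,-.045,.012),S(225,597)),
("top",(.363,.045,.012),T(726,70)),("top",(.363,-.045,.012),T(714,273)),
("side",(-.065,0,.128),s1(113,92)),("top",(-.065,0,.128),t3(105,87)),("top",(-.107,-.045,.012),t3(88,165))]
# params: ox,oy,yaw, side px bias(2), top px bias(2)
def f(q):
    r=[proj(n,w(p,q[:2],q[2]))+(q[3:5] if n=="side" else q[5:7])-uv for n,p,uv in obs]
    return np.r_[np.ravel(r),q[3:7]*.3]
r=least_squares(f,[*O,YAW,0,0,0,0]);print(r.x);print(r.fun[:-4].reshape(-1,2))
q=r.x;np.save("fit.npy",q)
# clip corners : unknown z
for nm,p,uv in [("near top R",(.367,-.023),S(300,260)),("far top R",(.367,-.007),S(332,240)),("near bot R",(.367,-.023),S(302,292)),("far bot R",(.367,-.007),S(332,278)),("near top L",(.323,-.023),S(183,172))]:
    g=lambda v:proj("side",w((v[0],p[1],v[1]),q[:2],q[2]))+q[3:5]-uv
    print(nm,least_squares(g,[.36,.14]).x)
E
```

```text
[ 0.5474  0.1129 -1.6587  0.4647  0.1682  1.8186  0.1742]
[[ 0.1062  0.0533]
 [ 0.4478 -0.1291]
 [ 0.2747  0.4238]
 [ 0.6332  0.3416]
 [-0.3363  0.6918]
 [ 0.2203 -1.3405]
 [-1.3114 -0.0488]
 [ 0.3038 -0.3707]
 [ 0.1956  0.4467]
 [-0.0762 -0.0074]
 [-0.0674  0.2534]
 [-0.5957 -0.345 ]]
near top R [0.3691 0.1496]
far top R [0.3642 0.1425]
near bot R [0.3705 0.1379]
far bot R [0.365  0.1277]
near top L [0.3193 0.1435]
```

Close crop confirms the brown sled with a steel mast sits on the deck between pivot and gate. The stand fit agrees to about 1 px. I'm moving above the mast at about (0.541, 0.042).

```bash
python3 -m handwheel '{"translation":[[3,-5,0],[6.5,-11,0],[10,-17,0],[13.5,-23,0],[17,-29,0],[20.5,-35,0],[24,-41,0],[27.5,-47.5,0],[31,-54,0],[35,-60.5,0]],"rotation":[[0,0,0.02],[0,0,0.04],[0,0,0.06],[0,0,0.08],[0,0,0.1],[0,0,0.12],[0,0,0.14],[0,0,0.16],[0,0,0.18],[0,0,0.2]],"fingers":[100,100,100,100,100,100,100,100,100,100]}' 30
python3 - <<'E'
from station import *
print(monitor.read_state())
E
```

```text
time_s: 1.35
ee_pos: [0.5018, 0.1076, 0.2303]
ee_rot: [0.001, 0.737, 0.676, -0.001]
wrist_force: [0.5, -0.3, -0.3]
finger_gap: 0.0854
{'time_s': 1.35, 'q': array([-0.48556224,  0.20400741,  0.22304368,  1.92430637, -0.05095845,
        1.01933122,  1.24468254]), 'qvel': array([ 0.71424124,  0.22601025,  0.32802844, -0.26285533, -0.12303239,
        0.04416756,  1.24604027]), 'effort': array([ -2.79850043, -36.04572773,   1.33955341, -20.5907321 ,
         0.20210308,   0.17654956,  -1.03574876]), 'ee_pos': array([0.50184173, 0.10763753, 0.2303101 ]), 'ee_rot': array([ 5.09116241e-04,  7.36800952e-01,  6.76109288e-01, -5.72870801e-04]), 'wrist_force': array([ 0.53176124, -0.30550044, -0.26835473]), 'moment': array([ 0.0446286 , -0.05075481, -0.01120881]), 'finger_gap': 0.08542596727856676}
```

```bash
python3 -m handwheel '{"translation":[[2,-3.3,0],[3.9,-6.6,0],[3.9,-6.6,0],[3.9,-6.6,-2],[3.9,-6.6,-4],[3.9,-6.6,-5],[3.9,-6.6,-5],[3.9,-6.6,-5],[3.9,-6.6,-5],[3.9,-6.6,-5]],"rotation":[[0,0,0],[0,0,0],[0,0,0],[0,0,0],[0,0,0],[0,0,0],[0,0,0],[0,0,0],[0,0,0],[0,0,0]],"fingers":[100,100,100,100,100,100,100,100,100,100]}' 30
python3 - <<'E'
from station import *
import cv2
for n in("side","top"): cv2.imwrite(f"pics/{n}1.png",grab_frame(n)[:,:,::-1])
import numpy as np
a=cv2.imread("pics/side1.png")[120:320,150:350];b=cv2.imread("pics/top1.png")[180:330,90:290]
o=np.zeros((400,800,3),np.uint8);o[:,:400]=cv2.resize(a,(400,400));o[:300,400:]=cv2.resize(b,(400,300));cv2.imwrite("pics/c4.png",o)
E
```

```text
time_s: 2.6
ee_pos: [0.5411, 0.0417, 0.1808]
ee_rot: [0.001, 0.737, 0.676, -0.0]
wrist_force: [-0.0, 0.2, -0.5]
finger_gap: 0.0851
```

View pics/c4.png

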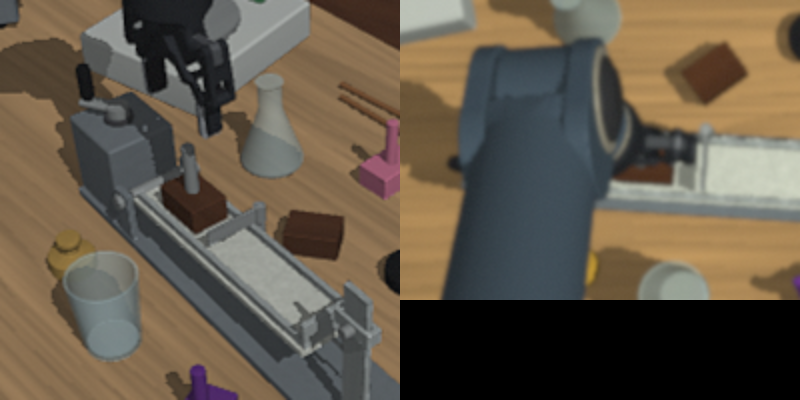

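The gripper is over the mast, with the fingers straddling side crop (190,150). I'm descending and closing.

```bash
python3 -m handwheel '{"translation":[[0,0,-2],[0,0,-4],[0,0,-6],[0,0,-6.8],[0,0,-6.8],[0,0,-6.8],[0,0,-6.8],[0,0,-6.8],[0,0,-6.8],[0,0,-6.8]],"rotation":[[0,0,0],[0,0,0],[0,0,0],[0,0,0],[0,0,0],[0,0,0],[0,0,0],[0,0,0],[0,0,0],[0,0,0]],"fingers":[100,100,100,100,50,12,0,0,0,0]}' 30
python3 - <<'E'
from station import *
import cv2
cv2.imwrite(f"pics/side2.png",cv2.resize(grab_frame("side")[120:320,150:350,::-1],(600,600)))
E
```

```text
time_s: 3.95
ee_pos: [0.5415, 0.0415, 0.1133]
ee_rot: [0.001, 0.737, 0.676, 0.0]
wrist_force: [-1.0, 0.3, 5.7]
finger_gap: 0.013
```

View pics/side2.png

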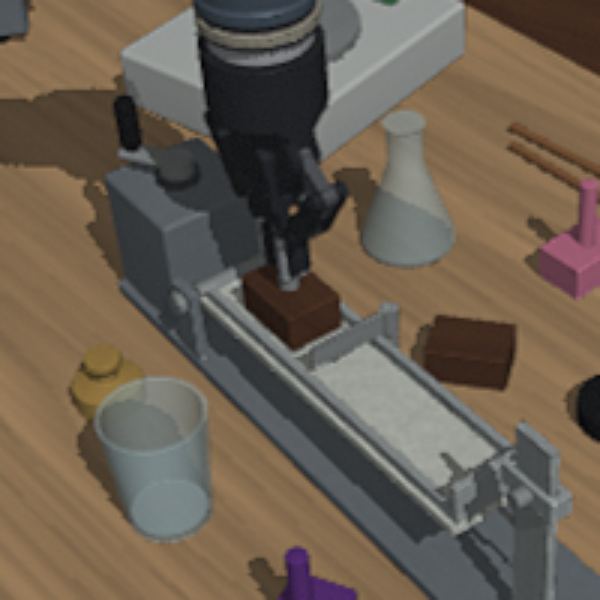

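```bash
python3 -m handwheel '{"translation":[[-0.1,-1,0.02],[-0.2,-2,0.04],[-0.3,-3,0.06],[-0.4,-4,0.08],[-0.5,-5,0.1],[-0.6,-6,0.12],[-0.7,-7,0.14],[-0.7,-8,0.16],[-0.7,-8,0.16],[-0.7,-8,0.16]],"rotation":[[0,0,0],[0,0,0],[0,0,0],[0,0,0],[0,0,0],[0,0,0],[0,0,0],[0,0,0],[0,0,0],[0,0,0]],"fingers":[0,0,0,0,0,0,0,0,0,0]}'
python3 - <<'E'
from station import *
import cv2
print(monitor.read_state()["moment"])
cv2.imwrite(f"pics/side3.png",cv2.resize(grab_frame("side")[150:320,180:350,::-1],(600,600),interpolation=cv2.INTER_CUBIC))
E
```

```text
time_s: 5.25
ee_pos: [0.5345, -0.0402, 0.1152]
ee_rot: [0.002, 0.737, 0.676, -0.0]
wrist_force: [-0.4, -0.0, 5.8]
finger_gap: 0.0128
[-0.63747009  0.09081894  0.02822013]
```

View pics/side3.png

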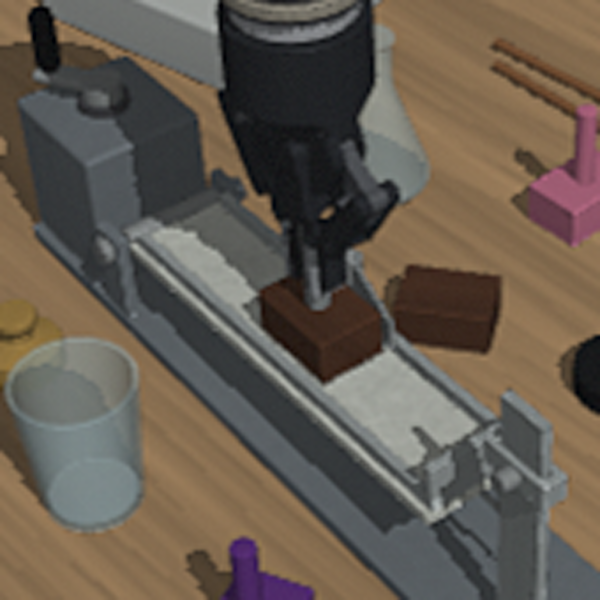

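The gate is swung open along the sled's far side, near (370,290), and the sled is flat. I'm continuing uphill.

```bash
python3 -m handwheel '{"translation":[[-0.1,-1,0.02],[-0.2,-2,0.04],[-0.3,-3,0.06],[-0.4,-4,0.08],[-0.5,-5,0.1],[-0.6,-6,0.12],[-0.7,-7,0.14],[-0.7,-8,0.16],[-0.8,-8.7,0.18],[-0.8,-8.7,0.18]],"rotation":[[0,0,0],[0,0,0],[0,0,0],[0,0,0],[0,0,0],[0,0,0],[0,0,0],[0,0,0],[0,0,0],[0,0,0]],"fingers":[0,0,0,0,0,0,0,0,0,0]}'
python3 - <<'E'
from station import *
import cv2
print(monitor.read_state()["moment"])
cv2.imwrite(f"pics/side4.png",cv2.resize(grab_frame("side")[150:320,180:350,::-1],(600,600),interpolation=cv2.INTER_CUBIC))
E
```

```text
time_s: 6.55
ee_pos: [0.5263, -0.1284, 0.117]
ee_rot: [0.002, 0.737, 0.675, -0.001]
wrist_force: [-0.3, -1.4, 4.9]
finger_gap: 0.0134
[-0.59147366  0.03788244  0.01332747]
```

View pics/side4.png

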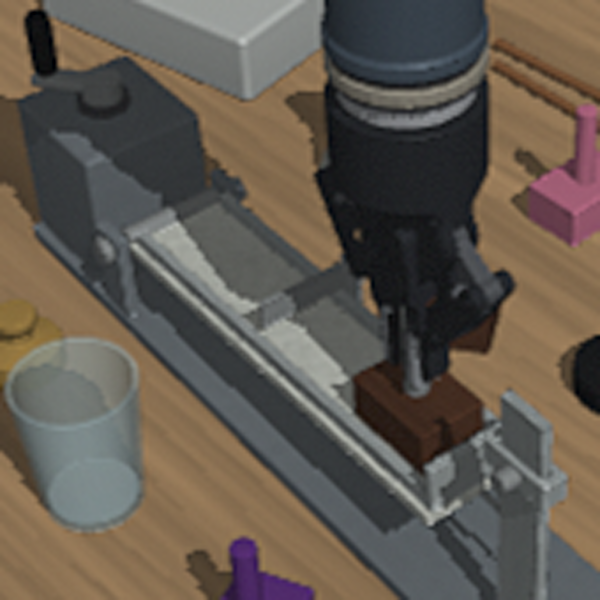

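The gate has shut behind the sled, with the flap across at (290,295). I'm releasing and rising.

```bash
python3 -m handwheel '{"translation":[[0,0,0],[0,0,0],[0,0,0],[0,0,0],[0,0,2],[0,0,5],[0,0,9],[0,3,12],[0,9,12],[0,15,12]],"rotation":[[0,0,0],[0,0,0],[0,0,0],[0,0,0],[0,0,0],[0,0,0],[0,0,0],[0,0,0],[0,0,0],[0,0,0]],"fingers":[10,25,40,45,45,45,45,45,45,45]}'
python3 - <<'E'
from station import *
import cv2
cv2.imwrite(f"pics/side5r.png",grab_frame("side")[:,:,::-1])
cv2.imwrite(f"pics/side5.png",cv2.resize(cv2.imread("pics/side5r.png")[150:320,180:350],(600,600),interpolation=cv2.INTER_CUBIC))
E
```

```text
time_s: 7.85
ee_pos: [0.5263, 0.0231, 0.2376]
ee_rot: [0.003, 0.738, 0.675, -0.0]
wrist_force: [1.0, 0.1, -0.8]
finger_gap: 0.0381
```

View pics/side5.png

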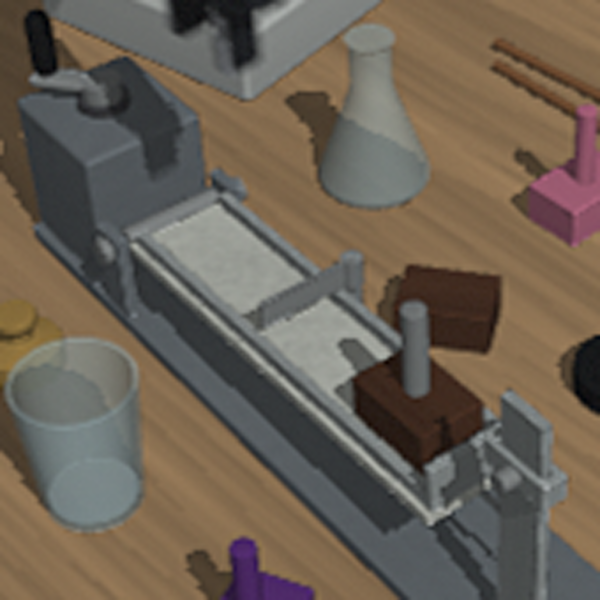

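```bash
cat >> h.py <<'E'
import os
if os.path.exists("fit.npy"):
    Q=np.load("fit.npy")
    def pj(n,p): return proj(n,w(p,Q[:2],Q[2]))+(Q[3:5] if n=="side" else Q[5:7])
    def dk(x,y,h,t): # deck coords: x along, h above pivot line
        return np.array([x*np.cos(t)-h*np.sin(t),y,.060+x*np.sin(t)+h*np.cos(t)])
E
python3 - <<'E'
from h import *
import cv2
from scipy.optimize import least_squares
obs=[("side",s1(313,235)),("top",t3(413,59))]
r=least_squares(lambda v:np.ravel([pj(n,dk(v[0],v[1],.036,v[2]))-uv for n,uv in obs]),[.135,.035,.02]);print(r.x,r.fun)
r=least_squares(lambda v:np.ravel([pj(n,dk(.135,v[0],.036,v[1]))-uv for n,uv in obs]),[.035,.02]);print(r.x,r.fun)
obs=[("side",s1(208,152)),("top",t3(302,97))]
r=least_squares(lambda v:np.ravel([pj(n,dk(v[0],v[1],.091,.02))+[0,0]-uv for n,uv in obs]),[.07,.0]);print(r.x,r.fun)
obs=[("side",s1(62,38)),("top",t3(40,108))]
r=least_squares(lambda v:np.ravel([pj(n,v)-uv for n,uv in obs]),[-.09,-.02,.169]);print("handle stand",r.x,r.fun,w(r.x,Q[:2],Q[2]), "axis",w((-.065,0,.145),Q[:2],Q[2]))
im=cv2.imread("pics/side5r.png")
S=6;x0,y0=285,245
cr=cv2.resize(im[y0:y0+100,x0:x0+80],None,fx=S,fy=S,interpolation=cv2.INTER_CUBIC);cr2=cr.copy()
def d(p,c):
    u=pj("side",p);cv2.circle(cr2,tuple(int(round(v)) for v in ((u+.5-[x0,y0])*S-.5)),2,c,-1)
for zc,c in((.132,(0,0,255)),(.138,(0,255,0)),(.144,(255,0,0))):
    for x in(.323,.345,.367):
        for y in(-.023,-.007):
            for z in(-.008,.008): d((x,y,zc+z),c)
for x in(.33,.36):
    for y in(-.018,-.012): d((x,y,.176),(255,255,0))
for t,c in((0,(0,255,255)),(.02,(255,0,255)),(.04,(255,255,255))):
    for y in(-.035,.035):
        d(dk(.289,y,.036,t),c); 
    d(dk(.345,0,0,t),c)
cv2.imwrite("pics/ov.png",np.hstack([cr,cr2])[:, :960][:, :][:600]); a=np.hstack([cr[:360,120:420],cr2[:360,:480]]);cv2.imwrite("pics/ov.png",a)
E
```

```text
[0.13308304 0.03740374 0.02322218] [-0.34047841  0.03696596  0.20750546 -0.28193006]
[0.0367451  0.03778318] [-0.2541145  -0.25350295  0.72588871 -0.04269788]
[ 0.07087261 -0.00024117] [ 0.48073706 -0.20800544 -0.20134658  0.46291045]
handle stand [-0.0921137  -0.01976809  0.16953714] [ 0.12046928 -0.0105749  -0.05764544  0.09465693] [0.53578981 0.2064196  0.16953714] axis [0.55310249 0.17767588 0.145     ]
```

View pics/ov.png

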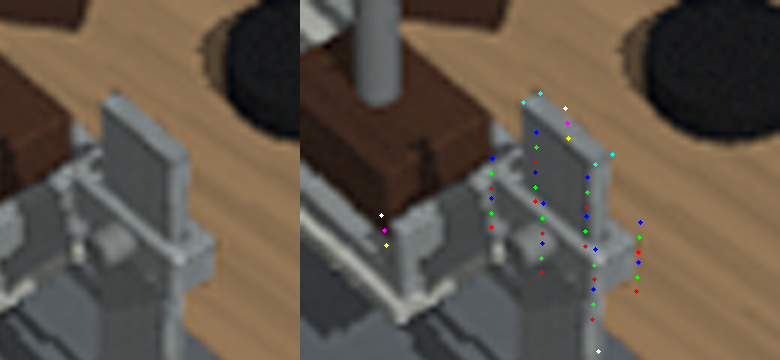

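The sled stands upright against the end stop side of the deck with the gate shut. By the overlay the clip line is at z ≈ 0.138 and the tilt is now ≈ 0.023, so about 3.5 turns are needed. Next is the crank handle at about (0.5355, 0.205).

```bash
python3 -m handwheel '{"translation":[[0.2,4,0],[0.5,9,0],[0.7,14,0],[0.9,18.2,0],[0.9,18.2,0],[0.9,18.2,0],[0.9,18.2,-2],[0.9,18.2,-4],[0.9,18.2,-4],[0.9,18.2,-4]],"rotation":[[0,0,0],[0,0,0],[0,0,0],[0,0,0],[0,0,0],[0,0,0],[0,0,0],[0,0,0],[0,0,0],[0,0,0]],"fingers":[70,70,70,70,70,70,70,70,70,70]}' 25
python3 - <<'E'
from station import *
import cv2,numpy as np
for n in("side","top"): cv2.imwrite(f"pics/{n}6.png",grab_frame(n)[:,:,::-1])
a=cv2.imread("pics/side6.png")[110:250,130:270];b=cv2.imread("pics/top6.png")[190:330,60:200]
cv2.imwrite("pics/c6.png",np.hstack([cv2.resize(a,(400,400),interpolation=2),cv2.resize(b,(400,400),interpolation=2)]))
E
```

```text
time_s: 9.15
ee_pos: [0.5354, 0.215, 0.1978]
ee_rot: [0.0, 0.734, 0.679, 0.002]
wrist_force: [0.1, 0.2, 0.0]
finger_gap: 0.06
```

View pics/c6.png

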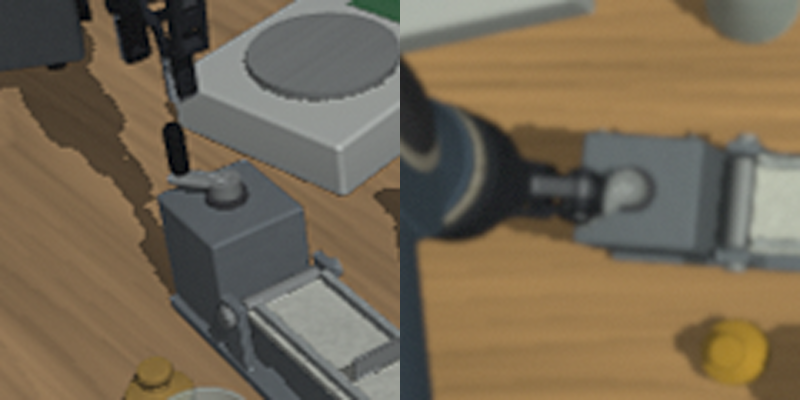

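```bash
python3 -m handwheel '{"translation":[[0,-1,0],[0,-1,0],[0,-1,-2],[0,-1,-4],[0,-1,-6],[0,-1,-6.2],[0,-1,-6.2],[0,-1,-6.2],[0,-1,-6.2],[0,-1,-6.2]],"rotation":[[0,0,0],[0,0,0],[0,0,0],[0,0,0],[0,0,0],[0,0,0],[0,0,0],[0,0,0],[0,0,0],[0,0,0]],"fingers":[70,70,70,70,70,70,70,30,15,0]}' 25;python3 -m handwheel '{"translation":[[0,0,0],[0,0,0],[0,0,0],[0,0,0],[0,0,0],[0,0,0],[0,0,0],[0,0,0],[0,0,0],[0,0,0]],"rotation":[[0,0,0],[0,0,0],[0,0,0],[0,0,0],[0,0,0],[0,0,0],[0,0,0],[0,0,0],[0,0,0],[0,0,0]],"fingers":[0,0,0,0,0,0,0,0,0,0]}' 25
python3 - <<'E'
from station import *
import cv2,numpy as np
for n in("side","top"): cv2.imwrite(f"pics/{n}7.png",grab_frame(n)[:,:,::-1])
a=cv2.imread("pics/side7.png")[110:250,130:270];b=cv2.imread("pics/top7.png")[190:330,60:200]
cv2.imwrite("pics/c7.png",np.hstack([cv2.resize(a,(400,400),interpolation=2),cv2.resize(b,(400,400),interpolation=2)]))
E
```

```text
time_s: 10.5
ee_pos: [0.5358, 0.2056, 0.1368]
ee_rot: [0.0, 0.733, 0.68, 0.003]
wrist_force: [-0.2, -1.1, 1.3]
finger_gap: 0.0153
time_s: 11.75
ee_pos: [0.5358, 0.2056, 0.1368]
ee_rot: [0.0, 0.733, 0.68, 0.003]
wrist_force: [-0.7, -0.1, 1.2]
finger_gap: 0.0153
```

View pics/c7.png

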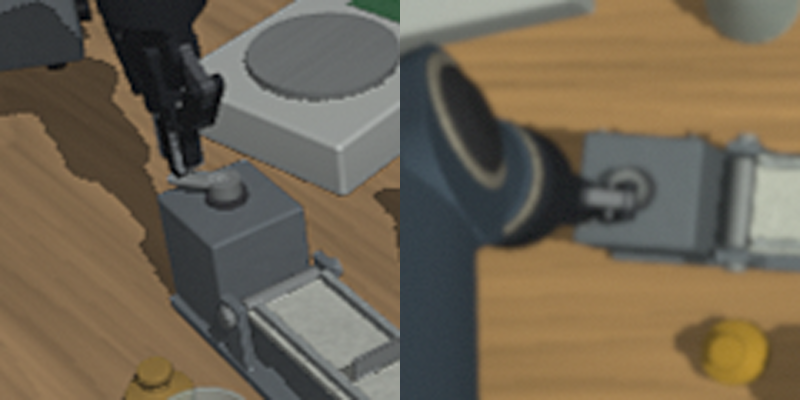

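```bash
cat > circ.py <<'E'
import sys
from h import np
from station import monitor
# circ.py axx axy deg_per_row n
ax=np.array([float(sys.argv[1]),float(sys.argv[2])]);d=float(sys.argv[3])
p=monitor.read_state()["ee_pos"]
a0=np.degrees(np.arctan2(*(p[:2]-ax)[::-1]));print("pos",np.round(p,4),"ang",round(a0,1),"r",round(np.hypot(*(p[:2]-ax)),4))
for i in range(1,11):
    a=np.radians(a0-d*i);t=ax+.034*np.array([np.cos(a),np.sin(a)])-p[:2];print("[%.1f,%.1f,0]"%tuple(t*100),end=",")
print()
E
python3 circ.py .5532 .1765 18
```

```text
pos [0.5358 0.2055 0.1368] ang 120.9 r 0.0339
[1.0,0.4,0],[2.0,0.5,0],[3.1,0.2,0],[4.0,-0.3,0],[4.7,-1.2,0],[5.1,-2.1,0],[5.1,-3.2,0],[4.9,-4.2,0],[4.3,-5.1,0],[3.5,-5.8,0],
```

```bash
python3 -m handwheel '{"translation":[[1.0,0.4,0],[2.0,0.5,0],[3.1,0.2,0],[4.0,-0.3,0],[4.7,-1.2,0],[5.1,-2.1,0],[5.1,-3.2,0],[4.9,-4.2,0],[4.3,-5.1,0],[3.5,-5.8,0]],"rotation":[[0,0,0],[0,0,0],[0,0,0],[0,0,0],[0,0,0],[0,0,0],[0,0,0],[0,0,0],[0,0,0],[0,0,0]],"fingers":[0,0,0,0,0,0,0,0,0,0]}'
python3 - <<'E'
from station import *
import cv2,numpy as np
for n in("side","top"): cv2.imwrite(f"pics/{n}8.png",grab_frame(n)[:,:,::-1])
a=cv2.imread("pics/side8.png")[110:250,130:270];b=cv2.imread("pics/top8.png")[190:330,60:200]
cv2.imwrite("pics/c8.png",np.hstack([cv2.resize(a,(400,400),interpolation=2),cv2.resize(b,(400,400),interpolation=2)]))
s=monitor.read_state();print(s["ee_pos"],s["wrist_force"],s["moment"],s["finger_gap"])
E
python3 circ.py .5532 .1765 18
```

```text
time_s: 13.1
ee_pos: [0.5697, 0.1467, 0.1368]
ee_rot: [0.0, 0.734, 0.679, 0.002]
wrist_force: [1.0, 2.0, 0.4]
finger_gap: 0.015
[0.56884443 0.1463913  0.1368018 ] [ 1.42201233 -0.79951461  0.73314276] [-2.49220777e-01 -1.60201149e-02 -4.92153042e-06] 0.015223763940916566
pos [0.5688 0.1464 0.1368] ang -62.5 r 0.0339
[-1.0,-0.3,0],[-2.1,-0.4,0],[-3.1,-0.0,0],[-3.9,0.6,0],[-4.6,1.4,0],[-4.9,2.5,0],[-4.9,3.5,0],[-4.6,4.5,0],[-4.0,5.4,0],[-3.1,6.0,0],
```

View pics/c8.png

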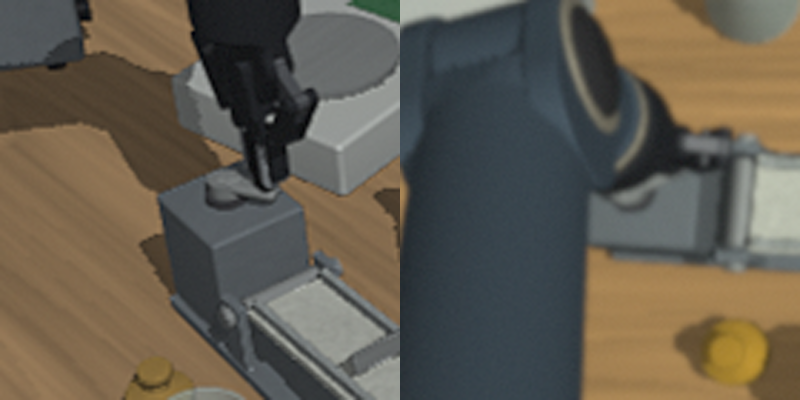

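The crank is being led round (the arm now points the other way in the picture) with forces under 3 N. Continuing.

```bash
python3 -m handwheel '{"translation":[[-1.0,-0.3,0],[-2.1,-0.4,0],[-3.1,0,0],[-3.9,0.6,0],[-4.6,1.4,0],[-4.9,2.5,0],[-4.9,3.5,0],[-4.6,4.5,0],[-4.0,5.4,0],[-3.1,6.0,0]],"rotation":[[0,0,0],[0,0,0],[0,0,0],[0,0,0],[0,0,0],[0,0,0],[0,0,0],[0,0,0],[0,0,0],[0,0,0]],"fingers":[0,0,0,0,0,0,0,0,0,0]}'; python3 circ.py .5532 .1765 18
```

```text
time_s: 14.45
ee_pos: [0.5372, 0.2066, 0.1367]
ee_rot: [-0.001, 0.734, 0.68, 0.0]
wrist_force: [-0.2, -3.2, 1.9]
finger_gap: 0.0149
pos [0.5372 0.2066 0.1367] ang 118.1 r 0.0341
[1.0,0.3,0],[2.1,0.4,0],[3.1,0.1,0],[4.0,-0.6,0],[4.6,-1.4,0],[5.0,-2.4,0],[5.0,-3.5,0],[4.7,-4.5,0],[4.1,-5.4,0],[3.2,-6.0,0],
```

```bash
python3 -m handwheel '{"translation":[[1.0,0.3,0],[2.1,0.4,0],[3.1,0.1,0],[4.0,-0.6,0],[4.6,-1.4,0],[5.0,-2.4,0],[5.0,-3.5,0],[4.7,-4.5,0],[4.1,-5.4,0],[3.2,-6.0,0]],"rotation":[[0,0,0],[0,0,0],[0,0,0],[0,0,0],[0,0,0],[0,0,0],[0,0,0],[0,0,0],[0,0,0],[0,0,0]],"fingers":[0,0,0,0,0,0,0,0,0,0]}'; python3 circ.py .5532 .1765 18
```

```text
time_s: 15.7
ee_pos: [0.5682, 0.1459, 0.1367]
ee_rot: [-0.001, 0.734, 0.68, -0.0]
wrist_force: [0.7, 1.7, 1.7]
finger_gap: 0.0151
pos [0.5682 0.1459 0.1367] ang -63.8 r 0.0341
[-1.0,-0.3,0],[-2.1,-0.3,0],[-3.1,0.0,0],[-3.9,0.7,0],[-4.6,1.6,0],[-4.9,2.6,0],[-4.9,3.6,0],[-4.5,4.6,0],[-3.9,5.5,0],[-3.0,6.1,0],
```

```bash
python3 -m handwheel '{"translation":[[-1.0,-0.3,0],[-2.1,-0.3,0],[-3.1,0,0],[-3.9,0.7,0],[-4.6,1.6,0],[-4.9,2.6,0],[-4.9,3.6,0],[-4.5,4.6,0],[-3.9,5.5,0],[-3.0,6.1,0]],"rotation":[[0,0,0],[0,0,0],[0,0,0],[0,0,0],[0,0,0],[0,0,0],[0,0,0],[0,0,0],[0,0,0],[0,0,0]],"fingers":[0,0,0,0,0,0,0,0,0,0]}'; python3 circ.py .5532 .1765 18
```

```text
time_s: 16.95
ee_pos: [0.5378, 0.2069, 0.1366]
ee_rot: [-0.001, 0.734, 0.68, -0.001]
wrist_force: [0.0, -2.4, 3.2]
finger_gap: 0.015
pos [0.5378 0.2069 0.1366] ang 116.9 r 0.0341
[1.0,0.3,0],[2.1,0.3,0],[3.1,-0.0,0],[4.0,-0.6,0],[4.6,-1.5,0],[4.9,-2.5,0],[4.9,-3.6,0],[4.6,-4.6,0],[3.9,-5.5,0],[3.1,-6.1,0],
```

```bash
python3 -m handwheel '{"translation":[[1.0,0.3,0],[2.1,0.3,0],[3.1,0,0],[4.0,-0.6,0],[4.6,-1.5,0],[4.9,-2.5,0],[4.9,-3.6,0],[4.6,-4.6,0],[3.9,-5.5,0],[3.1,-6.1,0]],"rotation":[[0,0,0],[0,0,0],[0,0,0],[0,0,0],[0,0,0],[0,0,0],[0,0,0],[0,0,0],[0,0,0],[0,0,0]],"fingers":[0,0,0,0,0,0,0,0,0,0]}'; python3 circ.py .5532 .1765 18
```

```text
time_s: 18.2
ee_pos: [0.5675, 0.1456, 0.1367]
ee_rot: [-0.002, 0.734, 0.68, -0.001]
wrist_force: [0.4, 3.5, 3.2]
finger_gap: 0.015
pos [0.5675 0.1456 0.1367] ang -65.1 r 0.034
[-1.0,-0.3,0],[-2.1,-0.2,0],[-3.1,0.1,0],[-3.9,0.8,0],[-4.5,1.7,0],[-4.8,2.7,0],[-4.8,3.7,0],[-4.4,4.7,0],[-3.7,5.6,0],[-2.9,6.2,0],
```

```bash
python3 -m handwheel '{"translation":[[-1.0,-0.3,0],[-2.1,-0.2,0],[-3.1,0.1,0],[-3.9,0.8,0],[-4.5,1.7,0],[-4.8,2.7,0],[-4.8,3.7,0],[-4.4,4.7,0],[-3.7,5.6,0],[-3.7,5.6,0]],"rotation":[[0,0,0],[0,0,0],[0,0,0],[0,0,0],[0,0,0],[0,0,0],[0,0,0],[0,0,0],[0,0,0],[0,0,0]],"fingers":[0,0,0,0,0,0,0,0,0,0]}';  python3 - <<'E'
from station import *
import cv2,numpy as np
for n in("side","top"): cv2.imwrite(f"pics/{n}9.png",grab_frame(n)[:,:,::-1])
a=cv2.imread("pics/side9.png")[200:300,215:365];b=cv2.imread("pics/top9.png")[225:305,205:365]
a=cv2.resize(a,(750,500),interpolation=2);cv2.imwrite("pics/c9.png",a);cv2.imwrite("pics/c9t.png",cv2.resize(b,(800,400),interpolation=2))
E
python3 circ.py .5532 .1765 18
```

```text
time_s: 19.45
ee_pos: [0.5311, 0.202, 0.1367]
ee_rot: [-0.001, 0.733, 0.68, -0.001]
wrist_force: [1.2, -1.4, 4.0]
finger_gap: 0.0148
pos [0.5307 0.2015 0.1367] ang 132.0 r 0.0337
[0.9,0.6,0],[1.9,0.9,0],[3.0,0.8,0],[4.0,0.4,0],[4.8,-0.2,0],[5.4,-1.1,0],[5.6,-2.1,0],[5.6,-3.2,0],[5.2,-4.2,0],[4.5,-5.0,0],
```

View pics/c9.png

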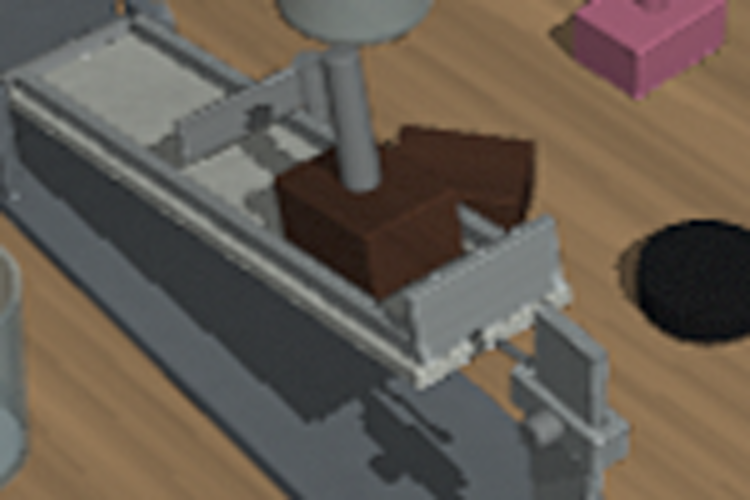

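View pics/c9t.png

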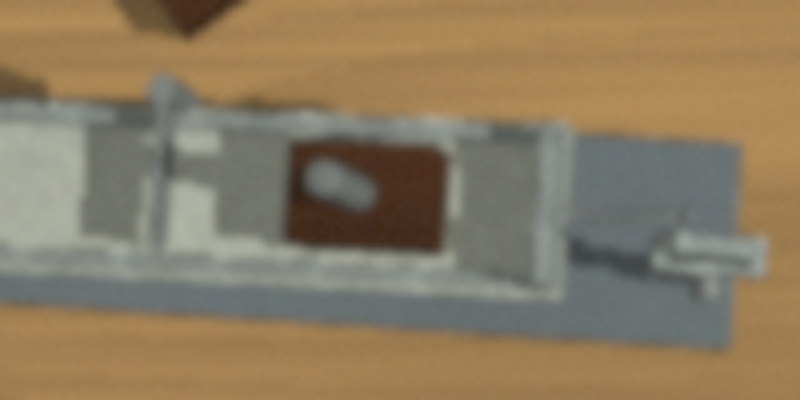

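Run:
```python
from h import *
import cv2
from scipy.optimize import least_squares
S=lambda u,v:np.array([215+(u+.5)/5-.5,200+(v+.5)/5-.5])
T=lambda u,v:np.array([205+(u+.5)/5-.5,225+(v+.5)/5-.5])
for nm,a,b in [("far stop",S(553,222),T(572,127)),("near stop",S(416,302),T(556,295)),("post",S(310,55),T(165,78))]:
    r=least_squares(lambda v:np.r_[pj("side",dk(v[0],v[1],.036,v[2]))-a,pj("top",dk(v[0],v[1],.036,v[2]))-b],[.29,0,.2]);print(nm,r.x,np.round(r.fun,2))
im=cv2.imread("pics/c9.png");im2=im.copy();tp=cv2.imread("pics/c9t.png")
for t,c in((.18,(0,255,255)),(.2,(255,0,255)),(.22,(255,255,255))):
    for x,y,h in[(.289,-.035,.036),(.289,.035,.036),(.295,-.035,.036),(.295,.035,.036),(.289,-.035,0.006),(.289,.035,.006),(.135,.035,.036),(.345,0,0),(.3,0,0)]:
        u=(pj("side",dk(x,y,h,t))+.5-[215,200])*5-.5;cv2.circle(im2,tuple(int(round(v)) for v in u),2,c,-1)
        u=(pj("top",dk(x,y,h,t))+.5-[205,225])*5-.5;cv2.circle(tp,tuple(int(round(v)) for v in u),2,c,-1)
cv2.imwrite("pics/ov9.png",im2);cv2.imwrite("pics/ov9t.png",tp)
```

```text
far stop [0.30003825 0.02793448 0.20706186] [ 0.67 -0.08 -0.47  0.58]
near stop [ 0.2996243  -0.03471725  0.20495855] [-0.57  0.06  0.39 -0.52]
post [0.13367759 0.04034262 0.20102407] [ 0.72 -0.08 -0.44  0.59]
```

View pics/ov9.png

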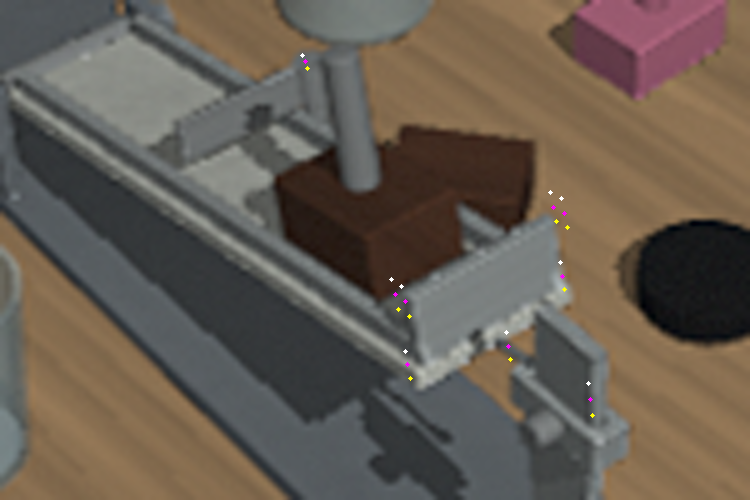

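View pics/ov9t.png

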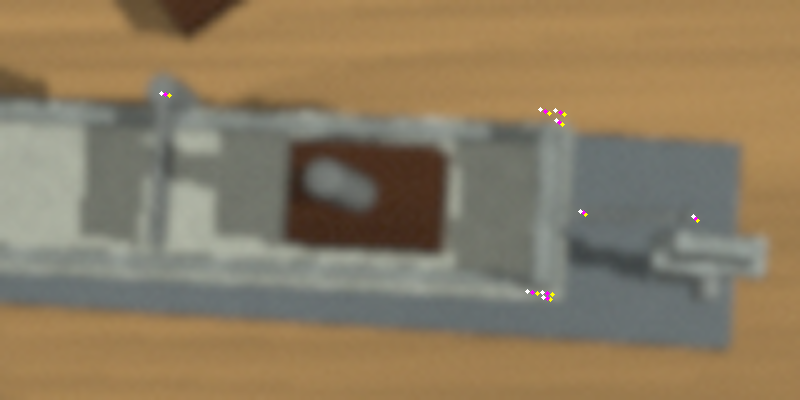

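```bash
cat > pt.py <<'E'
import sys,cv2
from h import *
f=sys.argv[1];ts=[float(v) for v in sys.argv[2:]]
x0,y0,K=300,235,14
im=cv2.imread(f)[y0:y0+42,x0:x0+42];a=cv2.resize(im,None,fx=K,fy=K,interpolation=cv2.INTER_NEAREST)[:, :400];b=a.copy()
for t,c in zip(ts,((0,255,255),(255,0,255),(0,0,255))):
    for x in np.arange(.29,.346,.005):
        u=(pj("side",dk(x,0,0,t))+.5-[x0,y0])*K-.5;cv2.circle(b,tuple(int(round(v)) for v in u),2,c,-1)
cv2.imwrite(sys.argv[-1] if 0 else "pics/pt_"+f.split("/")[-1],np.hstack([a,b]))
E
python3 pt.py pics/side9.png .18 .2 .22
```

```text
(no output)
```

View pics/pt_side9.png

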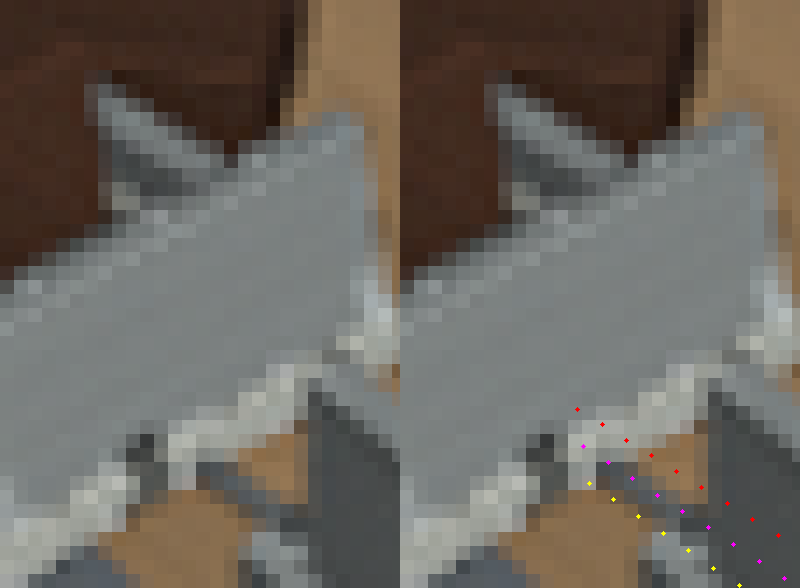

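```bash
python3 -m handwheel '{"translation":[[0.9,0.6,0],[1.9,0.9,0],[3.0,0.8,0],[4.0,0.4,0],[4.8,-0.2,0],[5.4,-1.1,0],[5.6,-2.1,0],[5.6,-3.2,0],[5.2,-4.2,0],[5.2,-4.2,0]],"rotation":[[0,0,0],[0,0,0],[0,0,0],[0,0,0],[0,0,0],[0,0,0],[0,0,0],[0,0,0],[0,0,0],[0,0,0]],"fingers":[0,0,0,0,0,0,0,0,0,0]}';  python3 - <<'E'
from station import *
import cv2,numpy as np
for n in("side","top"): cv2.imwrite(f"pics/{n}10.png",grab_frame(n)[:,:,::-1])
a=cv2.imread("pics/side10.png")[190:300,215:365];b=cv2.imread("pics/top10.png")[225:305,205:365]
a=cv2.resize(a,(750,550),interpolation=2);cv2.imwrite("pics/c10.png",a);cv2.imwrite("pics/c10t.png",cv2.resize(b,(800,400),interpolation=2))
E
python3 circ.py .5532 .1765 9; python3 pt.py pics/side10.png .205 .225 .245
```

```text
time_s: 20.8
ee_pos: [0.582, 0.157, 0.1367]
ee_rot: [-0.001, 0.734, 0.679, -0.003]
wrist_force: [2.1, -1.4, 2.7]
finger_gap: 0.0146
pos [0.5827 0.1581 0.1367] ang -32.0 r 0.0348
[-0.4,-0.4,0],[-0.8,-0.8,0],[-1.2,-1.1,0],[-1.7,-1.3,0],[-2.2,-1.5,0],[-2.7,-1.5,0],[-3.2,-1.5,0],[-3.8,-1.5,0],[-4.3,-1.3,0],[-4.8,-1.0,0],
```

View pics/c10.png

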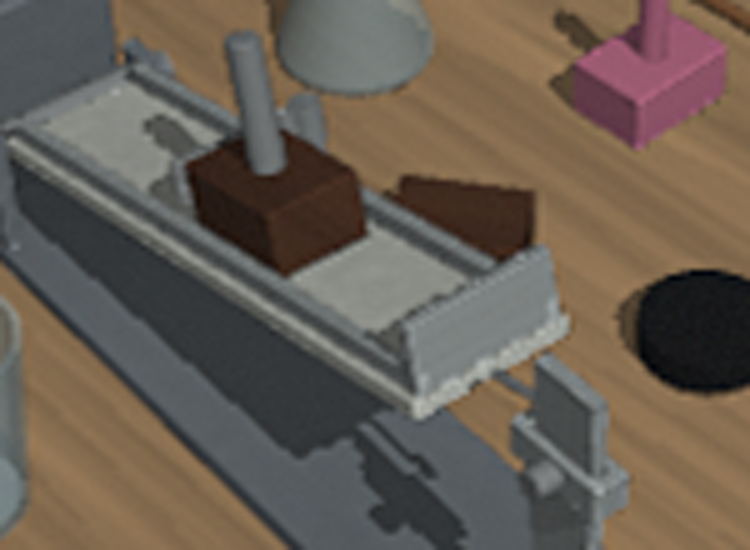

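View pics/pt_side10.png

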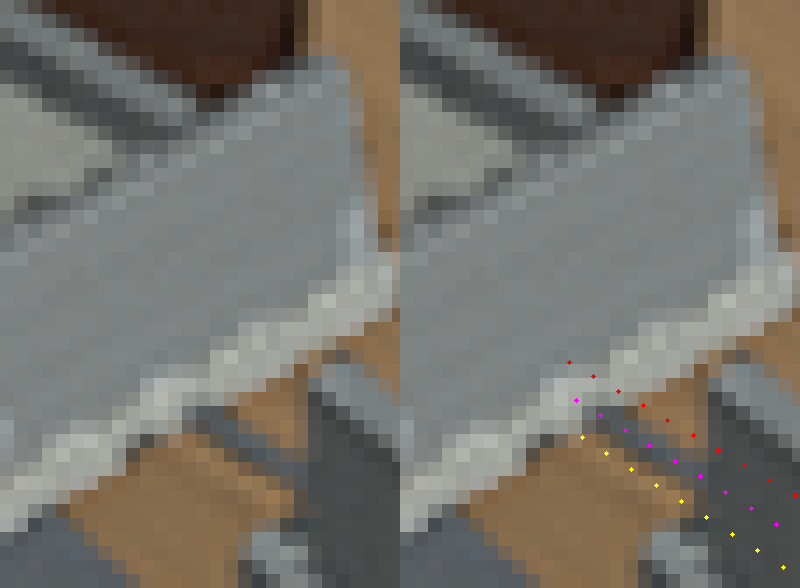

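View pics/c10t.png

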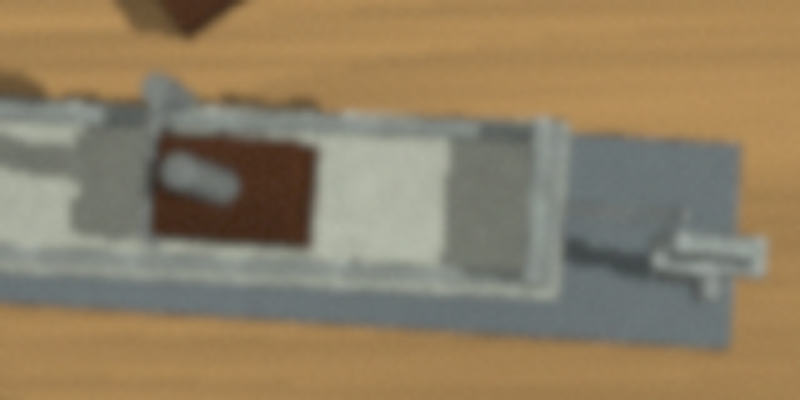

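Run:
```python
import cv2
from h import *
a=cv2.imread("pics/side10.png")[250:300,312:345];b=cv2.imread("pics/top10.png")[255:290,315:362]
A=cv2.resize(a,None,fx=12,fy=12,interpolation=2);B=cv2.resize(b,None,fx=8,fy=8,interpolation=2)
for zc,c in((.138,(0,255,0)),):
    for x in(.323,.367):
        for y in(-.023,-.007):
            for z in(-.008,.008):
                u=(pj("side",(x,y,zc+z))+.5-[312,250])*12-.5;cv2.circle(A,tuple(int(round(v)) for v in u),2,c,-1)
                u=(pj("top",(x,y,zc+z))+.5-[315,255])*8-.5;cv2.circle(B,tuple(int(round(v)) for v in u),2,c,-1)
for x in(.33,.36):
    for y in(-.018,-.012):
        u=(pj("side",(x,y,.176))+.5-[312,250])*12-.5;cv2.circle(A,tuple(int(round(v)) for v in u),2,(0,0,255),-1)
        u=(pj("top",(x,y,.176))+.5-[315,255])*8-.5;cv2.circle(B,tuple(int(round(v)) for v in u),2,(0,0,255),-1)
for x in(.30,.32,.345):
    u=(pj("top",dk(x,0,0,.226))+.5-[315,255])*8-.5;cv2.circle(B,tuple(int(round(v)) for v in u),2,(255,0,255),-1)
o=np.zeros((600,396+376,3),np.uint8);o[:,:396]=A;o[:280,396:]=B;cv2.imwrite("pics/c11.png",o)
```

```text
(no output)
```

View pics/c11.png

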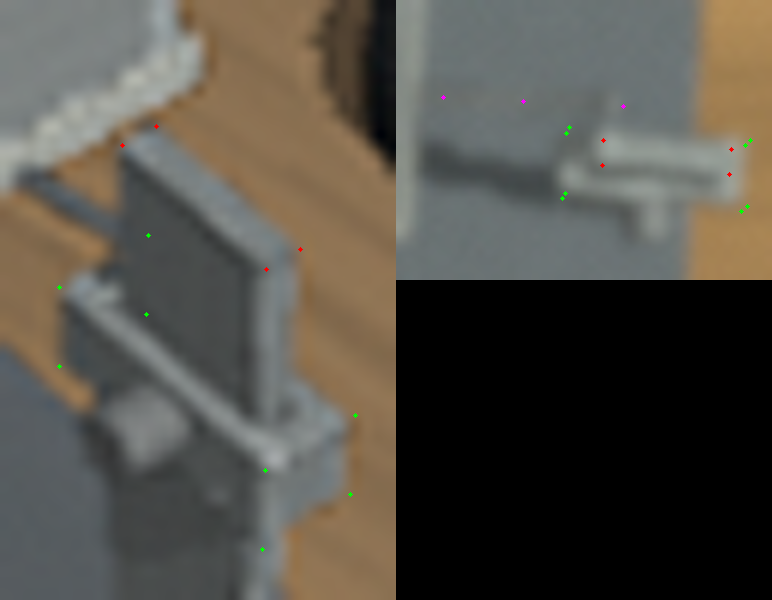

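The sled has slid down and rests against the shut gate, x about +30 mm, which is allowed. By combined estimates the pointer is at z ≈ 0.137 against a line at ≈ 0.1385, so I'll turn about 18° more, then release.

```bash
python3 -m handwheel '{"translation":[[-0.4,-0.4,0],[-0.8,-0.8,0],[-0.8,-0.8,0],[-0.8,-0.8,0],[-0.8,-0.8,0],[-0.8,-0.8,0],[-0.8,-0.8,0],[-0.8,-0.8,0],[-0.8,-0.8,0],[-0.8,-0.8,0]],"rotation":[[0,0,0],[0,0,0],[0,0,0],[0,0,0],[0,0,0],[0,0,0],[0,0,0],[0,0,0],[0,0,0],[0,0,0]],"fingers":[0,0,0,0,0,0,0,0,0,0]}';python3 circ.py .5532 .1765 9
python3 -m handwheel '{"translation":[[0,0,0],[0,0,0],[0,0,0],[0,0,0],[0,0,2],[0,0,4],[0,0,6],[0,0,9],[0,0,11],[0,0,11]],"rotation":[[0,0,0],[0,0,0],[0,0,0],[0,0,0],[0,0,0],[0,0,0],[0,0,0],[0,0,0],[0,0,0],[0,0,0]],"fingers":[15,30,45,50,50,50,50,50,50,50]}'
python3 -m handwheel '{"translation":[[-2,4,0],[-4,8,0],[-6,12,0],[-8,16,0],[-10,20,0],[-12,24,0],[-12,24,0],[-12,24,0],[-12,24,0],[-12,24,0]],"rotation":[[0,0,0],[0,0,0],[0,0,0],[0,0,0],[0,0,0],[0,0,0],[0,0,0],[0,0,0],[0,0,0],[0,0,0]],"fingers":[50,50,50,50,50,50,50,50,50,50]}'
python3 - <<'E'
from station import *
import cv2,numpy as np
for n in("side","top"): cv2.imwrite(f"pics/{n}12.png",grab_frame(n)[:,:,::-1])
a=cv2.imread("pics/side12.png")[140:320,170:370];b=cv2.imread("pics/top12.png")[225:305,105:365]
cv2.imwrite("pics/c12.png",cv2.resize(a,(660,594),interpolation=2));cv2.imwrite("pics/c12t.png",cv2.resize(b,(780,240),interpolation=2))
E
python3 pt.py pics/side12.png .21 .23 .25
```

```text
time_s: 22.15
ee_pos: [0.5748, 0.1499, 0.1367]
ee_rot: [-0.001, 0.734, 0.679, -0.002]
wrist_force: [2.3, -4.6, 3.2]
finger_gap: 0.0152
pos [0.5748 0.1499 0.1367] ang -50.9 r 0.0342
[-0.5,-0.3,0],[-0.9,-0.5,0],[-1.4,-0.7,0],[-2.0,-0.7,0],[-2.5,-0.7,0],[-3.0,-0.6,0],[-3.5,-0.5,0],[-4.0,-0.2,0],[-4.4,0.1,0],[-4.8,0.5,0],
time_s: 23.4
ee_pos: [0.5755, 0.1505, 0.2481]
ee_rot: [-0.0, 0.734, 0.679, -0.0]
wrist_force: [-1.4, 0.0, -0.5]
finger_gap: 0.0428
time_s: 24.65
ee_pos: [0.4562, 0.3893, 0.248]
ee_rot: [-0.0, 0.735, 0.679, -0.0]
wrist_force: [-0.1, 1.0, 0.0]
finger_gap: 0.0424
```

View pics/c12.png

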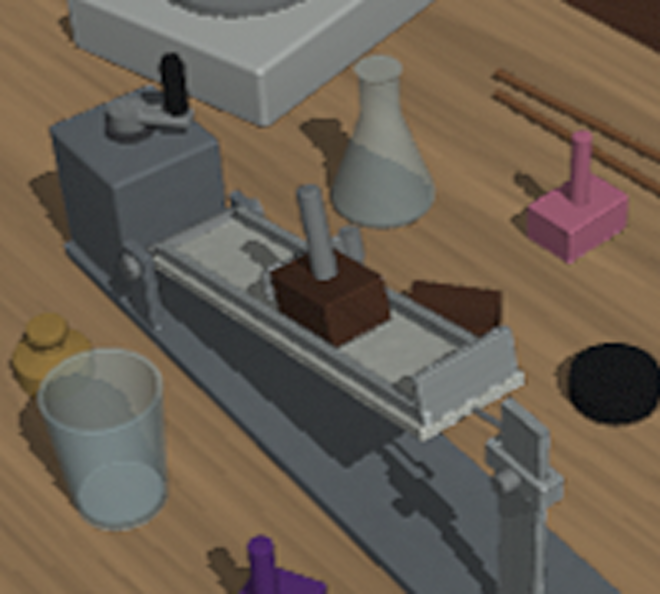

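View pics/c12t.png

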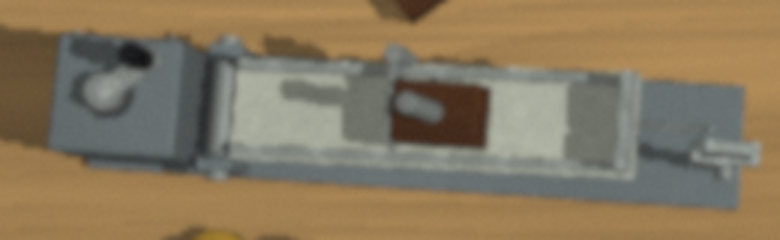

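View pics/pt_side12.png

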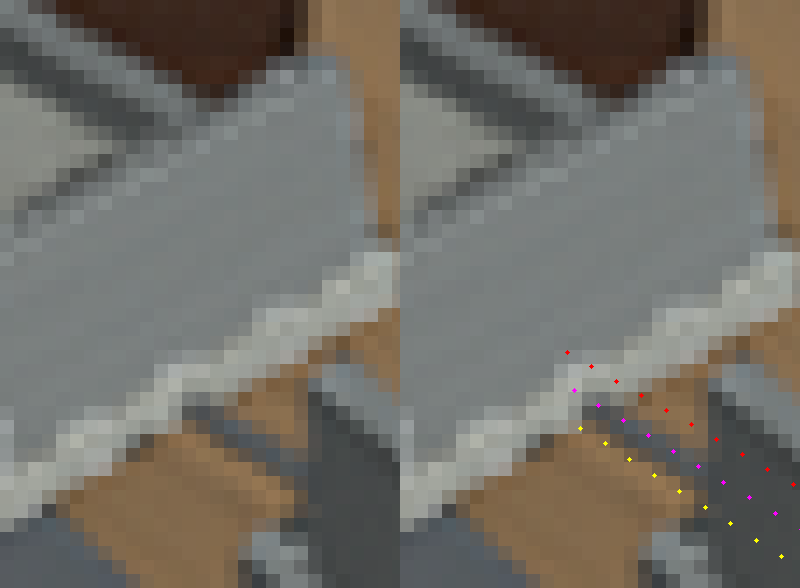

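Run:
```python
from h import *
from scipy.optimize import least_squares
S=lambda u,v:np.array([312+(u+.5)/12-.5,250+(v+.5)/12-.5])
T=lambda u,v:np.array([315+(u-396+.5)/8-.5,255+(v+.5)/8-.5])
for nm,a,b in [("clip near R top",S(276,467),T(740,200)),("clip far R top",S(345,414),T(744,140)),("clip near L top",S(68,285),T(560,190)),("rule near R top",S(263,272),T(727,180)),("rule far R",S(298,254),T(729,150))]:
    r=least_squares(lambda v:np.r_[pj("side",v)-a,pj("top",v)-b],[.36,0,.14]);print(nm,r.x.round(4),np.round(r.fun,2))
S=lambda u,v:np.array([215+(u+.5)/5-.5,200+(v+.5)/5-.5])
```

```text
clip near R top [ 0.3659 -0.0209  0.144 ] [-0.34  0.04  0.26 -0.31]
clip far R top [ 0.3654 -0.0072  0.1449] [ 0.08 -0.01 -0.06  0.07]
clip near L top [ 0.3223 -0.0216  0.1448] [-0.33  0.04  0.24 -0.3 ]
rule near R top [ 0.3599 -0.019   0.1759] [-0.26  0.03  0.19 -0.24]
rule far R [ 0.3598 -0.0122  0.1749] [-0.04  0.    0.03 -0.03]
```

The pointer fit gives z ≈ 0.138. The clip line is at 0.137 to 0.1385, from the clip corners, with the rule top checking at 0.175 to 0.176 against 0.176 known. The sled rests at the shut gate and the arm is clear, so I'm handing in.

Run:
```python
from station import *
print(workorder.job_done())
```

```text
the job is handed in; nothing more can be done
None
```

The job is handed in at about 25 s. By my checks the sled is past the shut gate and the pointer is level with the clip's line. No verdict was reported.

- **Sled:** I pinched the mast low and slid the sled uphill along the deck. The pictures showed the gate swing open along the sled and then shut behind it.
- **Crank:** I led the handle about 3.5 turns clockwise (1252°), then let go and moved the arm clear.
- **Sled during cranking:** It slid back down as the deck tilted. It now rests flat against the uphill side of the shut gate, by my estimate about 30 mm past it, inside the 25 to 150 mm allowed. It had not moved between the last two pictures.
- **Pointer:** The last side picture puts the tip at about 138 mm, and the clip's line at 137 to 138.5 mm.
- **Disagreement:** My separate tilt estimates (pointer fit, triangulation and turn count) differed by up to about 10 mrad. That leaves roughly ±2 mm on the pointer height, inside the 4 mm allowed. The line itself faces away from the cameras, so I worked out its height from the clip's visible corners.
- **Other things:** The beaker, flask, block, weight and puck look unmoved in the last pictures. The wash bottle was outside my crops, but the arm never went near it. Wrist forces stayed under 7 N at the end of every move.

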